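Put the press moulds back in the graded rack

ROBOT

A 7-joint arm with a two-finger parallel gripper is mounted at the origin on a cart in front of the work surface, level with it; the furniture and walls round the work are solid. World frame = base frame: x ahead of the robot, y to its left, z up, the work surface at z = 0. Lengths are in m, angles in rad, forces in N, time in s.
With the tool pointing down it reaches from about 0.4 to 0.85 m from the base axis. Payload 4.5 kg.
Tool frame: the origin (TCP) lies on the centre line of the jaws, within the pads' length; the fingertips stand ctrl.tcp_to_tips ahead of it and the grasp point (between the pads) lies 8 mm behind it (ctrl.tcp_to_tips is the distance from the TCP to the fingertips, in m); z points along the fingers, y is the line along which they close (so a half turn about z gives the same grasp; the last joint's range is limited). The gripper opens to 88 mm and grips with 3 to 60 N. Pads are 18 mm wide; open, the fingers measure 123 mm over their backs; the gripper's body (75 mm by 187 mm) begins 45 mm behind the grasp point.
Start: joints at [-1.209, 0.689, -0.195, 1.565, 0.157, 0.902, -0.215], TCP at [0.201, 0.592, 0.25] pointing down, gripper open.
Joint ranges: [-3.01, 3.01], [-0.46, 2.08], [-1.47, 1.51], [0.13, 2.56], [-1, 4.14], [0.04, 2.09], [-2.66, 2.66]. Speed limits (rad/s): [2.57, 2.57, 3.14, 3.14, 3.14, 3.14, 3.14].

INTERFACE

Orientations are given as a unit quaternion [x, y, z, w].
In Python, from bench import ctrl, cams, nets gives the robot as it stands. The module is installed in compiled form; this text tells all that it offers.
- The arm moves only by the tool send_rows, never from a script. Its argument "targets" is a list that holds one entry, the list of rows, each a list of 6 numbers: the shift along the tool's x, y, z in units of 0.03 m (1.0 is 0.03 m), then the turn, a rotation vector about the tool's x, y, z in units of 4 degrees (1.0 is 4 degrees). In form: [[[dx, dy, dz, wx, wy, wz], ...]]. A call has 1 to 12 rows; each row shifts and turns the commanded pose from where the row before left it, along the tool's axes as they then stand; what a row does not reach is not made up. A row lasts 1/10 s, in which the tool goes at most 50 mm and 8.59 degrees, less where a joint would pass 70% of its speed; a pose out of reach is approached as far as the arm can. A call with a number of a shift or a turn outside -1 to 1 is refused whole. A call with a gripper value outside its range is refused whole. "hand" is the closure, from -1 (fully open) to 1 (shut), set as the call begins (left out, the last holds). The fingers move at their own pace and stop on an object; "squeeze" is the grip in N (left out, the last holds). Time passes only in rows, so rows that do not move let the fingers close. It gives the time, the measured TCP pose, the force, the opening and the grip force at its end, in the units of the state.
- ctrl.read_state(): the state, without advancing time (a new reading comes with each control period).
- cams.get_image(name): name is "scene" or "top" or "wrist"; returns the picture (480x640x3 uint8, red, green, blue); there is no depth.
- cams.camera_params(name): a dict with "vfov" (degrees; the focal length in pixels is half the picture's height over the tangent of half this angle, whatever the lens; pixels are square), "cx", "cy" (the principal point, pixels), "k1" (the pictures are not rectified: a ray, as slopes to the right and down, at radius r is drawn at 1 + k1 r^2 times it, then the intrinsics apply), "R" (3x3) and "t" (3): a world point X has camera coordinates R X + t; the wrist camera has in their place "hand_eye" (4x4, takes a point from camera to tool coordinates, whose origin is the TCP and whose axes are the flange's). Camera axes: x right, y down, z forward; pixel columns grow to the right and rows downward; lengths in m; the calibration is good to about 2 mm. A picture is of the moment at which its call begins: read the wrist's pose just before it. camera_params takes no time and is no camera call.
- ctrl.hand_in(): hands the job in; it is judged then, once.
Trained networks look in the newest picture that a camera, given by its name, has taken for a name from the list of things; names that differ only in an ending like _2 or _b are one class to them, and where a whole thing is asked for, a point or a joint stands for the part that bears it (a point fixed in the world has none). Each returns a list of dicts, best first, with "score" (0 to 1); they miss things now and then, are a little off and sometimes report something else, mostly with a low value. They report only what shows in the picture. A call takes as long as a camera call.
- nets.find_in(target, camera): "xy" ([column, row] in pixels, amid what is visible of it).
- nets.tip_of(target, camera): "xy" ([column, row] in pixels: a listed point, or the origin of a listed thing).
The state is a dict: "t": time; "joint_positions": joint angles; "qd": joint speeds; "effort": joint torques, N m; "ee_pos": TCP position; "orientation": TCP orientation; "ft_force": force on the tool from outside, world axes, zero at the start; "moment": the same for the moment, N m; "finger_gap": finger opening in m; "gripper_force": force on a finger pad.
Only numpy, scipy, OpenCV 4.12 (cv2) and the standard library are available. Lean on these libraries where they do the work, as an engineer would, in place of code of your own. Each camera call takes 0.05 s, during which the arm holds its last target. There are 200 camera calls.

TASK

Put the two plaster press moulds that were left out back on end in the grooved rack, which is kept graded by height: the medium one, lying flat, goes in the second slot (two notches, next to the small mould), and after that the tall one, standing on the bench, goes in the third slot; in this order, as the tall one would be in the hand's way. The rack's cheeks leave room to hold a mould only by its two broad faces, so first stand the medium mould on end on the open bench, let it go, and take it again by its upper end. Lower both gently all the way to the slot floor and let go; plaster chips easily, so do not drop them or let the tall one topple, and leave the small mould and the other things on the bench where they are.

Things in the scene. Friction and masses are not known exactly. Their poses are not given: they have to be found in the camera images.
- mould_rack: Fixed plywood rack, 196 mm along own x, 94 along y, 108 high; origin under its centre on the bench, z up. Two 12 mm cheeks (inner faces y = -35, +35 mm) carry 12x12 mm upright battens with pointed tops that form four slots at x = -63, -21, 21, 63 mm (first to fourth, counted by 1 to 4 dark notches in the cheek tops). Floor board 8 mm thick. Between facing battens the middle 46 mm is open.
- slot_2 (a point): Centre of the floor of the rack's second slot (two notches), 8 mm above the bench. A slot is 30 mm wide along x, 70 mm along y, 100 mm deep from the cheek tops. Axes as the rack: x along the row towards the fourth slot (a seated mould's thickness), y across it (its width), z up.
- slot_3 (a point): Centre of the floor of the rack's third slot (three notches); axes as slot_2.
- small_mould: White plaster press mould, 66 mm tall, 64 mm wide, 24 mm thick, already on end in the first slot, its top 74 mm above the bench; origin under its lower end, z along its height.
- medium_mould: White plaster press mould, a solid block 105 mm long (own x), 64 mm wide (y), 24 mm thick (z), with a sunk leaf picture on one face; at the start it lies flat on the bench, carved face up. Origin at the centre of its back face (0 mm above the bench at the start). Either end may go down.
- medium_mould_center (a point): Centre of the medium mould's block, 12 mm from either face, 52.5 mm from either end; axes as medium_mould.
- tall_mould: White plaster press mould, a solid block 140 mm tall (own z), 64 mm wide (y), 24 mm thick (x), leaf picture on its -x face; at the start it stands on end on the bench. Origin at the centre of its lower end.
- tall_mould_center (a point): Centre of the tall mould's block, 70 mm from either end; axes as tall_mould.
- clay_block: grey-brown block of wedged clay, 89x62x56 mm; a bystander; origin at its underside near its middle.
- masking_tape: roll of masking tape lying flat, 76 mm across, 19 mm high; a bystander; origin at its underside near its middle.
- brush_flat: flat glaze brush with a red handle, 195x24x12 mm, lying; a bystander; origin at its underside near its middle.
- loop_tool: wooden loop trimming tool, 172x22x14 mm, lying; a bystander; origin at its underside near its middle.
- needle_tool: needle tool with a red handle, 174x14x14 mm, lying; a bystander; origin at its underside near its middle.
- wood_rib: kidney-shaped wooden throwing rib, 50x93x6 mm, lying; a bystander; origin at its underside near its middle.
- pencil: yellow pencil, 170x7x7 mm, lying; a bystander; origin at its underside near its middle.

How it is judged:
By the outcome, as a careful person would: the job done as asked, in the order asked, and still so for the second after the job is handed in, with the robot touching nothing.
It also fails if it takes over 72 s, if anything falls off the work surface, if the arm or the gripper's body presses on something with over 40 N, if the wrist force passes 120 N, or if a joint passes its speed limit or range.

## Working session

There is one attempt and no reset: what is moved stays moved. The work goes in short steps, Python scripts to look and compute and a tool call to move; the robot and the scene stay as the last step left them, time stands still between calls to the robot, and variables do not carry over. Pictures are saved under pics/ and viewed, at most 10 in all, crops included, and the job is handed in when it is done.

Besides the shell and the picture viewer there is one more tool, called after "Call:" as a command line: name --argument value ..., lists and objects as JSON in quotes. send_rows: Moves the arm, as the interface text tells. Its arguments: {"type":"object","properties":{"targets":{"type":"array","items":{"type":"array","items":{"type":"array","items":{"type":"number","minimum":-1,"maximum":1}}}},"hand":{"type":"number"},"squeeze":{"type":"number"}},"required":["targets"]}

```bash
mkdir -p pics; ls; cat > h.py <<'E'
import numpy as np, cv2, json
from scipy.spatial.transform import Rotation as Rn
from bench import ctrl, cams, nets
def K(p):
    f=240/np.tan(np.radians(p["vfov"])/2); return f,p["cx"],p["cy"],p["k1"]
def extr(name,st=None):
    p=cams.camera_params(name)
    if "R" in p: return p,np.array(p["R"]),np.array(p["t"])
    st=st or ctrl.read_state()
    T=np.eye(4);T[:3,:3]=Rn.from_quat(st["orientation"]).as_matrix();T[:3,3]=st["ee_pos"]
    M=np.linalg.inv(T@np.array(p["hand_eye"]));return p,M[:3,:3],M[:3,3]
def ray(uv,E):
    p,R,t=E;f,cx,cy,k=K(p)
    d=np.array([(uv[0]-cx)/f,(uv[1]-cy)/f]);s=d.copy()
    for _ in range(30): s=d/(1+k*(s@s))
    v=R.T@np.array([s[0],s[1],1]);return -R.T@t,v/np.linalg.norm(v)
def proj(X,E):
    p,R,t=E;f,cx,cy,k=K(p);c=(np.atleast_2d(X)@R.T)+t
    s=c[:,:2]/c[:,2:];s=s*(1+k*(s**2).sum(1,keepdims=True));return s*f+[cx,cy]
def onz(uv,E,z):
    o,v=ray(uv,E);return o+v*(z-o[2])/v[2]
def tri(rs):
    A=0;b=0
    for o,v in rs:
        P=np.eye(3)-np.outer(v,v);A=A+P;b=b+P@o
    return np.linalg.solve(A,b)
def save(img,n): cv2.imwrite("pics/"+n,cv2.cvtColor(img,cv2.COLOR_RGB2BGR))
E
cat > a.py <<'E'
from h import *
print(ctrl.tcp_to_tips, {k:np.round(v,3).tolist() if not isinstance(v,str) else v for k,v in ctrl.read_state().items()})
ims=[]
for n in ["top","scene"]:
    p=cams.camera_params(n);print(n,p)
    im=cams.get_image(n);save(im,n+"0.png")
    for o in ["mould_rack","slot_2","slot_3","small_mould","medium_mould","medium_mould_center","tall_mould","tall_mould_center","clay_block","masking_tape"]:
        r=nets.tip_of(o,n);print(o,[(np.round(x["xy"],1).tolist(),round(x["score"],2)) for x in r[:2]])
print(cams.camera_params("wrist"))
E
python3 a.py
```

```text
pics
0.011 {'t': 0.0, 'joint_positions': [-1.209, 0.69, -0.194, 1.566, 0.157, 0.903, -0.215], 'qd': [0.001, -0.0, -0.0, 0.001, -0.001, -0.0, -0.001], 'effort': [-0.0, -52.755, -1.267, -15.342, -0.053, 0.007, 0.0], 'ee_pos': [0.201, 0.591, 0.249], 'orientation': [0.163, 0.987, -0.001, -0.0], 'ft_force': [-0.029, -0.045, -0.292], 'moment': [0.002, -0.03, 0.028], 'gripper_force': 0.0, 'finger_gap': 0.088}
top {'vfov': 54.6460489528044, 'cx': 327.2343361734805, 'cy': 237.71404286977693, 'k1': -0.08705833507168105, 'R': array([[-0.02296876, -0.99936058,  0.02740178],
       [-0.9849843 ,  0.01793017, -0.1717103 ],
       [ 0.17110919, -0.0309343 , -0.98476632]]), 't': array([0.05828859, 0.5079467 , 0.9391328 ])}
mould_rack [([425.2, 244.0], 0.83)]
slot_2 [([417.8, 242.4], 0.96), ([432.8, 248.1], 0.9)]
slot_3 [([417.8, 242.4], 0.96), ([432.8, 248.1], 0.9)]
small_mould [([451.9, 259.3], 0.95)]
medium_mould [([284.5, 253.1], 0.8)]
medium_mould_center [([213.6, 169.6], 0.73), ([282.2, 252.3], 0.58)]
tall_mould [([169.6, 236.5], 0.95), ([268.2, 311.8], 0.2)]
tall_mould_center [([163.4, 231.8],
[... 485 characters left out ...]
], 0.6)]
small_mould []
medium_mould [([374.5, 216.9], 0.44)]
medium_mould_center []
tall_mould []
tall_mould_center [([230.2, 332.1], 0.76)]
clay_block [([209.7, 291.1], 0.65)]
masking_tape [([267.6, 257.9], 0.83), ([423.7, 223.4], 0.64)]
{'vfov': 63.875086139433655, 'cx': 321.631341994786, 'cy': 227.04526907788875, 'k1': -0.02745723651406762, 'hand_eye': array([[-7.78601815e-04, -9.53501176e-01, -3.01388291e-01,
         7.84923660e-02],
       [ 9.99999572e-01, -8.92824900e-04,  2.41243977e-04,
        -4.99330319e-04],
       [-4.99113386e-04, -3.01387974e-01,  9.53501463e-01,
        -1.35979610e-01],
       [ 0.00000000e+00,  0.00000000e+00,  0.00000000e+00,
         1.00000000e+00]])}
```

View pics/top0.png

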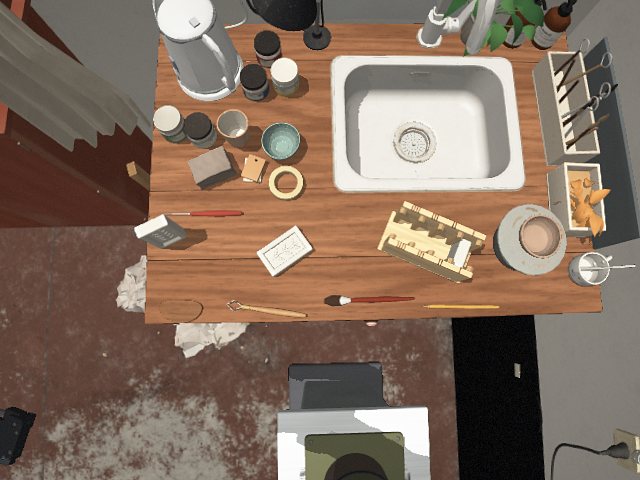

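View pics/scene0.png

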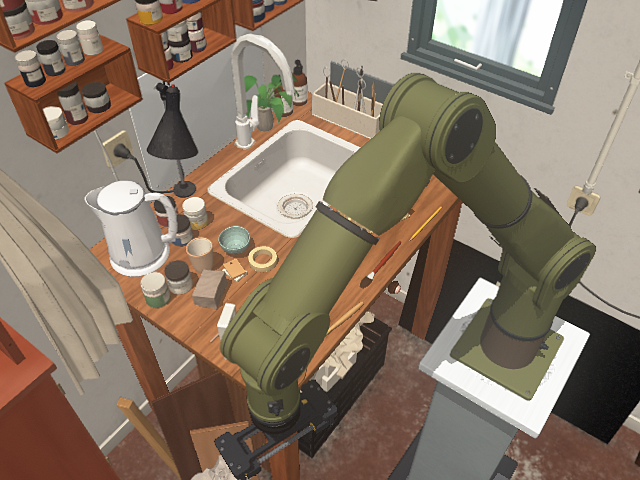

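The top view shows the medium mould at about (285,251), the tall one at (160,233), and the rack at (432,242) with the small mould at its right end (462,252). In the scene view the arm hides most of this. Next I'll crop closer for corner positions.

```bash
python3 - <<'E'
import cv2,numpy as np
im=cv2.imread("pics/top0.png")
def c(x0,y0,w,h,s): return cv2.resize(im[y0:y0+h,x0:x0+w],None,fx=s,fy=s,interpolation=cv2.INTER_CUBIC)
out=np.zeros((600,800,3),np.uint8)
out[:360,:480]=c(372,195,120,90,4)   # rack
out[360:,:280]=c(250,221,70,60,4)
out[360:,400:680]=c(125,206,70,60,4)
cv2.imwrite("pics/crop0.png",out)
E
```

```text
(no output)
```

View pics/crop0.png

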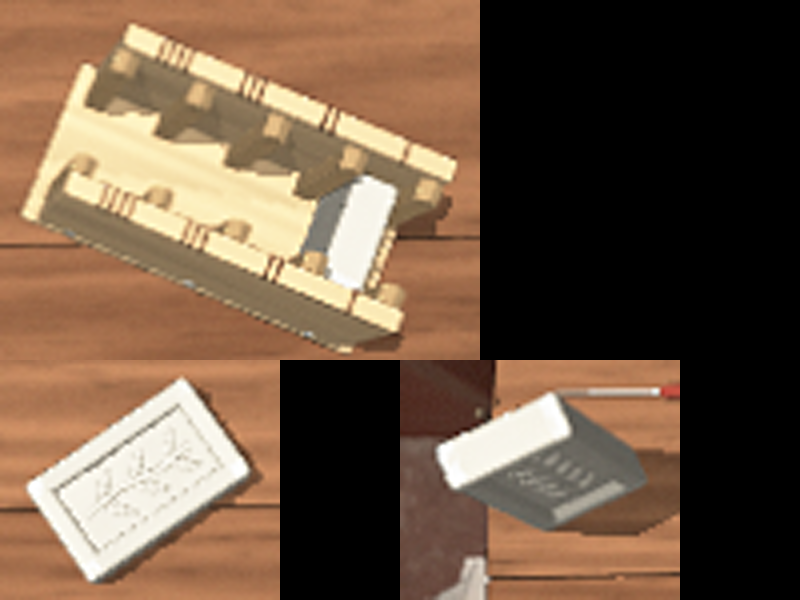

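The crop shows the rack with notch counts rising from right to left (1 at the small mould, 4 on the left). The corners of both moulds are readable. I'll fit the poses.

```bash
cat > b.py <<'E'
from h import *
from scipy.optimize import least_squares
E=extr("top")
def px(pts,x0,y0,ox,oy): return np.array([[x0+(x-ox+.5)/4-.5,y0+(y-oy+.5)/4-.5] for x,y in pts])
def fit(loc,uv,z0,x0):
    loc=np.array(loc,float);
    def w(q):
        c,s=np.cos(q[2]),np.sin(q[2]);P=loc.copy();P[:,0]=c*loc[:,0]-s*loc[:,1]+q[0];P[:,1]=s*loc[:,0]+c*loc[:,1]+q[1];return P
    r=least_squares(lambda q:(proj(w(q),E)-uv).ravel(),x0)
    print(np.round(r.x[:2],4),"yaw deg",np.degrees(r.x[2]).round(1),"res px",np.abs(r.fun).max().round(2));return r.x
R=px([(132,24),(458,160),(66,194),(401,332)],372,195,0,0)
g=onz(R.mean(0),E,.108);print(g)
# top image right = -y. rack x toward slot 4 = left = +y
h=.108
fit([(.098,.047,h),(-.098,.047,h),(.098,-.047,h),(-.098,-.047,h)],R,0,[g[0],g[1],1.2])  # try y outer signs
fit([(.098,-.047,h),(-.098,-.047,h),(.098,.047,h),(-.098,.047,h)],R,0,[g[0],g[1],1.2])
M=px([(183,378),(248,470),(95,580),(30,485)],250,221,0,360)
g=onz(M.mean(0),E,.024);
fit([(.0525,.032,.024),(.0525,-.032,.024),(-.0525,-.032,.024),(-.0525,.032,.024)],M,0,[g[0],g[1],-.9])
T=px([(555,392),(575,432),(455,490),(438,455),(647,482),(552,530)],125,206,400,360)
g=onz(T[:4].mean(0),E,.14);print(g)
fit([(.012,-.032,.14),(-.012,-.032,.14),(-.012,.032,.14),(.012,.032,.14),(-.012,-.032,0),(-.012,.032,0)],T,0,[g[0],g[1],.4])
for n in ["clay","tape"]: pass
print("clay",onz((215,170),E,.03),"tape",onz((287,185),E,.01),"needle L/R",onz((168,213),E,.005),onz((243,213),E,.007),"brush",onz((325,300),E,.006),onz((413,298),E,.006),"loop",onz((232,306),E,0),onz((306,316),E,0))
print("bench corners",onz((152,225),E,0),onz((145,320),E,0),onz((600,312),E,0),"sink edge",onz((335,185),E,0),"plate",onz((530,240),E,.02))
E
python3 b.py
```

```text
[ 0.49115481 -0.17048594  0.108     ]
[ 0.4934 -0.1718] yaw deg 64.7 res px 45.77
[ 0.4917 -0.171 ] yaw deg 66.4 res px 4.47
[0.4872 0.1395] yaw deg -55.5 res px 1.44
[0.52076191 0.3878856  0.14      ]
[0.5216 0.3882] yaw deg 26.8 res px 1.55
clay [0.66698683 0.29087545 0.03      ] tape [0.6357097  0.13375694 0.01      ] needle L/R [0.5778125 0.399085  0.005    ] [0.57413113 0.2315825  0.007     ] brush [0.3797709  0.05456567 0.006     ] [ 0.37950167 -0.13624856  0.006     ] loop [0.37104183 0.25500925 0.        ] [0.34666049 0.09601385 0.        ]
bench corners [0.55233527 0.43569498 0.        ] [0.3437551  0.44333877 0.        ] [ 0.33486074 -0.56647556  0.        ] sink edge [0.63696306 0.02614685 0.        ] plate [ 0.49966329 -0.40477178  0.02      ]
```

```bash
cat >> h.py <<'E'
def down(yaw):  # tool z down, tool y at world yaw (deg)
    a=np.radians(yaw);y=np.array([np.cos(a),np.sin(a),0]);z=np.array([0,0,-1.]);return np.array([np.cross(y,z),y,z]).T
def plan(pos,R=None):
    """turn about TCP first, then shift; totals in units, in tool axes after the turn"""
    s=ctrl.read_state();R0=Rn.from_quat(s["orientation"]).as_matrix();R=R0 if R is None else R
    w=Rn.from_matrix(R0.T@R).as_rotvec(degrees=True)/4;d=R.T@(np.array(pos)-s["ee_pos"])/.03
    print("t",round(s["t"],2),"at",np.round(s["ee_pos"],4),"F",np.round(s["ft_force"],1),"gap",round(s["finger_gap"],4),"q",np.round(s["joint_positions"],2))
    print("turn",np.round(w,2),"rows>=",int(np.ceil(abs(w).max())),"| shift",np.round(d,2),"rows>=",int(np.ceil(abs(d).max())))
E
python3 -c "
from h import *
plan([.42,.10,.28],down(60))"
```

```text
t 1.1 at [0.2012 0.5917 0.2497] F [-0.5 -0.2 -0.5] gap 0.088 q [-1.21  0.69 -0.19  1.57  0.16  0.9  -0.22]
turn [ 0.   -0.    2.81] rows>= 3 | shift [-14.51 -10.55  -1.01] rows>= 15
```

Call:
send_rows --targets '[[[0,0,0,0,0,0.94],[0,0,0,0,0,0.94],[0,0,0,0,0,0.93],[-0.97,-0.7,-0.07,0,0,0],[-0.97,-0.7,-0.07,0,0,0],[-0.97,-0.7,-0.07,0,0,0],[-0.97,-0.7,-0.07,0,0,0],[-0.97,-0.7,-0.07,0,0,0],[-0.97,-0.7,-0.07,0,0,0],[-0.97,-0.7,-0.07,0,0,0],[-0.97,-0.7,-0.07,0,0,0],[-0.97,-0.7,-0.07,0,0,0]]]'

```text
t: 2.3
ee_pos: [0.334, 0.2959, 0.2689]
orientation: [0.259, 0.966, 0.0, 0.0]
ft_force: [-0.3, 0.1, 0.1]
finger_gap: 0.0883
gripper_force: 0.0
```

Call:
send_rows --targets '[[[-0.97,-0.7,-0.07,0,0,0],[-0.97,-0.7,-0.07,0,0,0],[-0.97,-0.7,-0.07,0,0,0],[-0.97,-0.7,-0.07,0,0,0],[-0.97,-0.7,-0.07,0,0,0],[-0.97,-0.7,-0.07,0,0,0],[0,0,0,0,0,0],[0,0,0,0,0,0]]]'

```text
t: 3.1
ee_pos: [0.4218, 0.1002, 0.2813]
orientation: [0.26, 0.966, 0.0, 0.0]
ft_force: [-0.3, -0.2, 0.8]
finger_gap: 0.0881
gripper_force: 0.0
```

```bash
python3 - <<'E'
from h import *
plan([.42,.10,.28],down(60))
s=ctrl.read_state();json.dump({k:np.array(s[k]).tolist() for k in("ee_pos","orientation")},open("w1.json","w"))
save(cams.get_image("wrist"),"w1.png")
E
```

```text
t 3.1 at [0.4218 0.1002 0.2813] F [-0.3 -0.2  0.8] gap 0.0881 q [-0.2   0.4  -0.19  2.07  0.12  0.68  0.57]
turn [ 0.01  0.   -0.04] rows>= 1 | shift [ 0.05 -0.04  0.04] rows>= 1
```

View pics/w1.png

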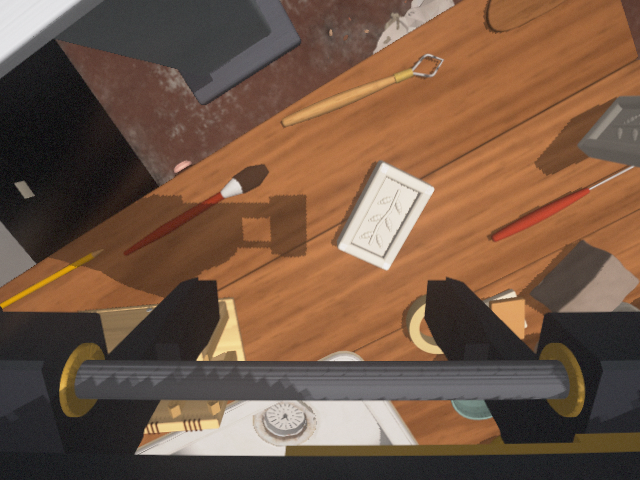

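The wrist view shows the medium mould at about (386,216) with corners (384,163), (434,187), (388,269) and (340,247). The fingers hide the rack. I'll measure the mould again and combine the views.

```bash
cat >> h.py <<'E'
from scipy.optimize import least_squares
def fitN(loc,obs,q0,free_z=False):
    """obs: list of (indices, uv, E); q=[x,y,yaw,(z)]"""
    loc=np.array(loc,float)
    def w(q):
        c,s=np.cos(q[2]),np.sin(q[2]);P=loc.copy();P[:,0]=c*loc[:,0]-s*loc[:,1]+q[0];P[:,1]=s*loc[:,0]+c*loc[:,1]+q[1]
        if len(q)>3:P[:,2]+=q[3]
        return P
    f=lambda q:np.concatenate([(proj(w(q)[i],E)-np.array(uv)).ravel() for i,uv,E in obs])
    r=least_squares(f,q0);print("xy",np.round(r.x[:2],4),"yaw",np.degrees(r.x[2]).round(2),"z",np.round(r.x[3:],4),"res",np.round(r.fun,1));return r.x
E
python3 - <<'E'
from h import *
s=json.load(open("w1.json"));W=extr("wrist",s);T=extr("top")
loc=[(.0525,.032,.024),(.0525,-.032,.024),(-.0525,-.032,.024),(-.0525,.032,.024)]
wuv=np.array([(340,247),(384,163),(434,187),(388,269)],float)
print([np.round(onz(u,W,.024),3).tolist() for u in wuv])
# order: top pts 0: mould +x,+y (image up) etc.
tuv=[(250+(x+.5)/4-.5,221+(y-360+.5)/4-.5) for x,y in[(183,378),(248,470),(95,580),(30,485)]]
print([np.round(onz(u,T,.024),3).tolist() for u in tuv])
E
```

```text
[[0.491, 0.083, 0.024], [0.434, 0.166, 0.024], [0.482, 0.2, 0.024], [0.541, 0.116, 0.024]]
[[0.541, 0.116, 0.024], [0.49, 0.081, 0.024], [0.433, 0.163, 0.024], [0.484, 0.198, 0.024]]
```

```bash
python3 - <<'E'
from h import *
R=down(34.8);plan([.42,.1,.28],R)
R2=R@Rn.from_euler("y",-20,degrees=True).as_matrix()
a=np.array([.477,.155,.016])-R2[:,2]*.09
s=ctrl.read_state();print(np.round(a,3),"shift from pre",np.round(R2.T@(a-s["ee_pos"])/.03,2),"turn y -5 units")
E
```

```text
t 3.15 at [0.4214 0.1012 0.2813] F [ 1.   0.2 -0.6] gap 0.0881 q [-0.2   0.4  -0.2   2.07  0.12  0.68  0.57]
turn [ 0.01 -0.01  6.3 ] rows>= 7 | shift [-0.01 -0.06  0.04] rows>= 1
[0.459 0.18  0.101] shift from pre [3.41 2.54 5.17] turn y -5 units
```

Call:
send_rows --targets '[[[0,0,0,0,0,0.9],[0,0,0,0,0,0.9],[0,0,0,0,0,0.9],[0,0,0,0,0,0.9],[0,0,0,0,0,0.9],[0,0,0,0,0,0.9],[0,0,0,0,0,0.9],[0,0,0,0,-1,0],[0,0,0,0,-1,0],[0,0,0,0,-1,0],[0,0,0,0,-1,0],[0,0,0,0,-1,0]]]'

```text
t: 4.35
ee_pos: [0.4211, 0.1027, 0.2813]
orientation: [0.455, 0.873, -0.08, 0.155]
ft_force: [0.5, -0.2, -0.4]
finger_gap: 0.0879
gripper_force: 0.0
```

Call:
send_rows --targets '[[[0.57,0.42,0.86,0,0,0],[0.57,0.42,0.86,0,0,0],[0.57,0.42,0.86,0,0,0],[0.57,0.42,0.86,0,0,0],[0.57,0.42,0.86,0,0,0],[0.57,0.42,0.86,0,0,0],[0,0,0,0,0,0],[0,0,0,0,0,0]]]'

```text
t: 5.15
ee_pos: [0.4579, 0.1799, 0.1007]
orientation: [0.455, 0.873, -0.081, 0.154]
ft_force: [-0.2, -0.1, -0.1]
finger_gap: 0.0882
gripper_force: 0.0
```

```bash
python3 - <<'E'
from h import *
R2=down(34.8)@Rn.from_euler("y",-20,degrees=True).as_matrix()
plan([.477,.155,.016],R2)
s=ctrl.read_state();json.dump({k:np.array(s[k]).tolist() for k in("ee_pos","orientation")},open("w2.json","w"))
save(cams.get_image("wrist"),"w2.png")
E
```

```text
t 5.15 at [0.4579 0.1799 0.1007] F [-0.2 -0.1 -0.1] gap 0.0882 q [-0.88  0.85  0.32  2.14  0.51  0.23 -0.56]
turn [-0.02  0.    0.03] rows>= 1 | shift [-0.02  0.05  3.01] rows>= 4
```

View pics/w2.png

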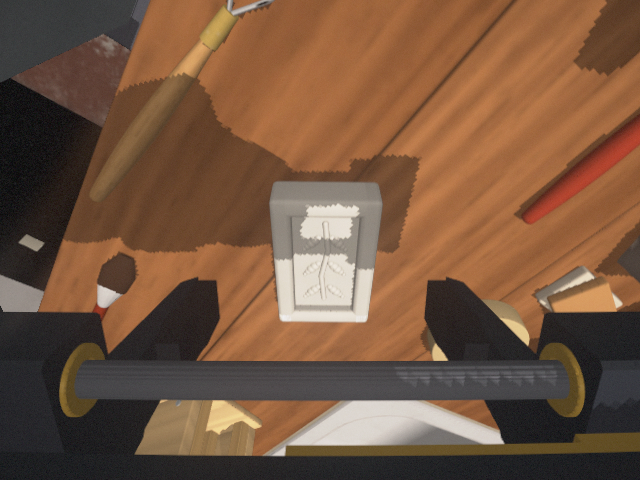

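The wrist view shows the mould centred and square between the jaws (centre column about 325, jaws about 322). I'll descend and grip.

Call:
send_rows --targets '[[[0,0,0.75,0,0,0],[0,0,0.75,0,0,0],[0,0,0.75,0,0,0],[0,0,0.5,0,0,0],[0,0,0.25,0,0,0],[0,0,0,0,0,0]]]'

```text
t: 5.8
ee_pos: [0.4772, 0.1558, 0.0231]
orientation: [0.457, 0.872, -0.082, 0.154]
ft_force: [0.3, -0.2, -0.5]
finger_gap: 0.0879
gripper_force: 0.0
```

Call:
send_rows --targets '[[[0,0,0,0,0,0],[0,0,0,0,0,0],[0,0,0,0,0,0],[0,0,0,0,0,0],[0,0,0,0,0,0],[0,0,0,0,0,0],[0,0,0,0,0,0],[0,0,0,0,0,0]]]' --hand 1 --squeeze 40

```text
t: 6.6
ee_pos: [0.4769, 0.1566, 0.0223]
orientation: [0.457, 0.872, -0.082, 0.154]
ft_force: [-1.5, 2.7, 6.5]
finger_gap: 0.0637
gripper_force: 40.0
```

Call:
send_rows --targets '[[[0,0,0,0,0,0],[0,0,0,0,0,0],[0,0,0,0,0,0],[0,0,0,0,0,0],[0,0,0.21,0,0,0],[0,0,0,0,0,0]]]' --hand -1

```text
t: 7.2
ee_pos: [0.4776, 0.1547, 0.0168]
orientation: [0.456, 0.873, -0.083, 0.153]
ft_force: [-0.9, -0.6, 0.5]
finger_gap: 0.088
gripper_force: 0.0
```

Call:
send_rows --targets '[[[0,0,0,0,0,0],[0,0,0,0,0,0],[0,0,0,0,0,0],[0,0,0,0,0,0],[0,0,0,0,0,0],[0,0,0,0,0,0],[0,0,0,0,0,0]]]' --hand 1 --squeeze 45

```text
t: 7.9
ee_pos: [0.4777, 0.155, 0.0173]
orientation: [0.457, 0.872, -0.082, 0.154]
ft_force: [-0.7, 0.4, 0.7]
finger_gap: 0.0637
gripper_force: 45.0
```

```bash
python3 - <<'E'
from h import *
s=ctrl.read_state();R=Rn.from_quat(s["orientation"]).as_matrix()
plan(np.array(s["ee_pos"])+[0,0,.12])
print(R.round(3))
E
```

```text
t 7.9 at [0.4777 0.155  0.0173] F [-0.7  0.4  0.7] gap 0.0637 q [-0.84  1.04  0.36  2.14  1.21  0.05 -1.25]
turn [0. 0. 0.] rows>= 0 | shift [-1.37 -0.01 -3.76] rows>= 4
[[-0.536  0.822  0.193]
 [ 0.772  0.57  -0.283]
 [-0.343 -0.003 -0.939]]
```

Call:
send_rows --targets '[[[-0.17,0,-0.47,0,0,0],[-0.34,0,-0.94,0,0,0],[-0.34,0,-0.94,0,0,0],[-0.34,0,-0.94,0,0,0],[-0.34,0,-0.94,0,0,0],[0,0,0,0,1,0],[0,0,0,0,1,0],[0,0,0,0,1,0],[0,0,0,0,1,0],[0,0,0,0,1,0]]]'

```text
t: 8.9
ee_pos: [0.4773, 0.1548, 0.152]
orientation: [0.464, 0.886, -0.001, -0.002]
ft_force: [-0.4, -0.1, -3.0]
finger_gap: 0.0639
gripper_force: 45.0
```

```bash
python3 - <<'E'
from h import *
plan([.477,.155,.15],down(34.8))
E
```

```text
t 8.9 at [0.4773 0.1548 0.152 ] F [-0.4 -0.1 -3. ] gap 0.0639 q [-0.13  0.72 -0.45  2.01  0.58  0.54 -0.39]
turn [-0.06 -0.02 -0.02] rows>= 1 | shift [ 0.01 -0.    0.07] rows>= 1
```

Call:
send_rows --targets '[[[0,0,0,0,0,-1],[0,0,0,0,0,-1],[0,0,0,0,0,-1],[0,0,0,0,0,-1],[0,0,0,0,0,-1],[0,0,0,0,0,-1],[0,0,0,0,0,-1],[0,0,0,0,0,-1],[0,0,0,0,0,-1],[0,0,0,0,0,-1],[0,0,0,0,0,-1],[0,0,0,0,0,-1]]]'

```text
t: 10.1
ee_pos: [0.4772, 0.1545, 0.1515]
orientation: [0.062, 0.998, -0.002, -0.002]
ft_force: [-0.0, -0.4, -2.3]
finger_gap: 0.0636
gripper_force: 45.0
```

Call:
send_rows --targets '[[[0,0,0,0,0,-1],[0,0,0,0,0,-1],[0,0,0,0,0,-1],[0,0,0,0,1,0],[0,0,0,0,1,0],[0,0,0,0,1,0],[0,0,0,0,1,0],[0,0,0,0,1,0],[0,0,0,0,1,0],[0,0,0,0,1,0],[0,0,0,0,1,0]]]'

```text
t: 11.2
ee_pos: [0.4777, 0.1546, 0.1514]
orientation: [-0.039, 0.96, -0.013, -0.278]
ft_force: [-0.4, 0.5, -2.6]
finger_gap: 0.0633
gripper_force: 45.0
```

Call:
send_rows --targets '[[[0,0,0,0,1,0],[0,0,0,0,1,0],[0,0,0,0,1,0],[0,0,0,0,1,0],[0,0,0,0,1,0],[0,0,0,0,1,0],[0,0,0,0,1,0],[0,0,0,0,1,0],[0,0,0,0,1,0],[0,0,0,0,0.5,0],[0,0,0,0,0,0]]]'

```text
t: 12.3
ee_pos: [0.4773, 0.155, 0.1498]
orientation: [-0.032, 0.817, -0.026, -0.575]
ft_force: [0.4, -0.2, -2.5]
finger_gap: 0.0635
gripper_force: 45.0
```

```bash
python3 - <<'E'
from h import *
plan([.45,.15,.085],down(94.8)@Rn.from_euler("y",70,degrees=True).as_matrix())
save(cams.get_image("scene"),"s1.png")
im=cams.get_image("scene")
E
```

```text
t 12.3 at [0.4773 0.155  0.1498] F [ 0.4 -0.2 -2.5] gap 0.0635 q [-0.02  1.39 -0.77  1.01  0.18  2.05  0.9 ]
turn [-0.   -0.06 -0.07] rows>= 1 | shift [-1.71 -0.09  1.6 ] rows>= 2
```

View pics/s1.png

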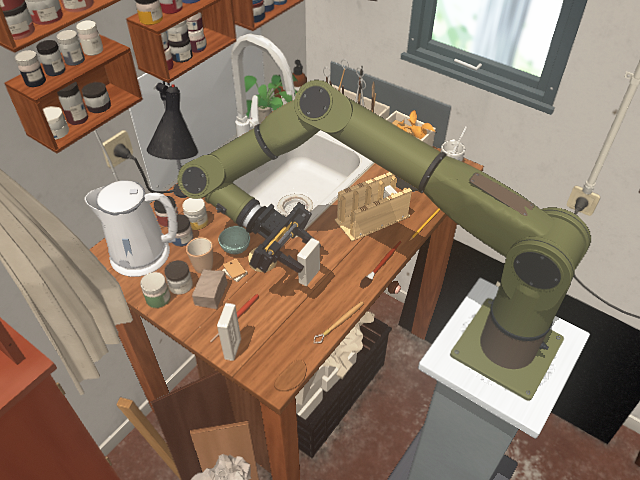

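The scene view shows the mould held upright at about (308,262), clear of the other things. The hand is above the bench. I'll lower it.

Call:
send_rows --targets '[[[-0.57,-0.03,0.53,0,-0.06,-0.07],[-0.57,-0.03,0.53,0,0,0],[-0.57,-0.03,0.53,0,0,0],[0,0,0,0,0,0],[0,0,0,0,0,0]]]'

```text
t: 12.9
ee_pos: [0.4512, 0.1506, 0.0884]
orientation: [-0.035, 0.819, -0.023, -0.572]
ft_force: [1.1, 0.4, -1.7]
finger_gap: 0.0637
gripper_force: 45.0
```

```bash
python3 - <<'E'
from h import *
R=down(94.8)@Rn.from_euler("y",70,degrees=True).as_matrix()
plan([.45,.15,.0735],R)
print((R.T@[0,0,-.002/.03]).round(3))
E
```

```text
t 12.9 at [0.4512 0.1506 0.0884] F [ 1.1  0.4 -1.7] gap 0.0637 q [-0.    1.45 -0.76  1.09  0.23  1.93  0.92]
turn [0.01 0.04 0.04] rows>= 1 | shift [-0.45 -0.02  0.21] rows>= 1
[-0.063  0.     0.023]
```

Call:
send_rows --targets '[[[-0.2,0,0.08,0,0.04,0],[-0.2,0,0.08,0,0,0],[-0.05,0,0.02,0,0,0],[0,0,0,0,0,0]]]'

```text
t: 13.3
ee_pos: [0.4504, 0.1506, 0.0728]
orientation: [-0.035, 0.818, -0.023, -0.573]
ft_force: [0.3, -0.7, -2.2]
finger_gap: 0.0634
gripper_force: 45.0
```

Call:
send_rows --targets '[[[-0.05,0,0.02,0,0,0],[0,0,0,0,0,0]]]'

```text
t: 13.5
ee_pos: [0.4504, 0.1507, 0.0717]
orientation: [-0.035, 0.818, -0.023, -0.574]
ft_force: [0.6, -0.2, -1.4]
finger_gap: 0.0634
gripper_force: 45.0
```

Call:
send_rows --targets '[[[-0.05,0,0.02,0,0,0],[0,0,0,0,0,0]]]'

```text
t: 13.7
ee_pos: [0.4503, 0.1506, 0.0716]
orientation: [-0.036, 0.818, -0.023, -0.574]
ft_force: [0.9, -1.7, 6.4]
finger_gap: 0.0638
gripper_force: 45.0
```

Call:
send_rows --targets '[[[-0.04,0,0.015,0,0,0],[0,0,0,0,0,0]]]'

```text
t: 13.9
ee_pos: [0.4503, 0.1505, 0.0715]
orientation: [-0.036, 0.817, -0.023, -0.575]
ft_force: [2.2, -1.7, 10.0]
finger_gap: 0.0639
gripper_force: 45.0
```

Contact is made. I'll ease the grip so the mould settles flat, then open and back off along the tool axis.

Call:
send_rows --targets '[[[0,0,0,0,0,0],[0,0,0,0,0,0]]]' --squeeze 4

```text
t: 14.1
ee_pos: [0.4502, 0.1503, 0.0706]
orientation: [-0.036, 0.817, -0.023, -0.574]
ft_force: [1.6, -1.3, 4.9]
finger_gap: 0.0635
gripper_force: 4.0
```

Call:
send_rows --targets '[[[0,0,0,0,0,0],[0,0,0,0,0,0],[0,0,0,0,0,0],[0,0,0,0,0,0],[0,0,0,0,0,0]]]' --hand -1

```text
t: 14.6
ee_pos: [0.4502, 0.1506, 0.0684]
orientation: [-0.035, 0.818, -0.023, -0.573]
ft_force: [0.5, 0.6, -0.1]
finger_gap: 0.0879
gripper_force: 0.0
```

```bash
python3 - <<'E'
from h import *
s=ctrl.read_state();plan(s["ee_pos"])
save(cams.get_image("wrist"),"w3.png")
E
```

```text
t 14.6 at [0.4502 0.1506 0.0684] F [ 0.5  0.6 -0.1] gap 0.0879 q [-0.01  1.48 -0.76  1.07  0.24  1.92  0.93]
turn [0. 0. 0.] rows>= 0 | shift [0. 0. 0.] rows>= 0
```

View pics/w3.png

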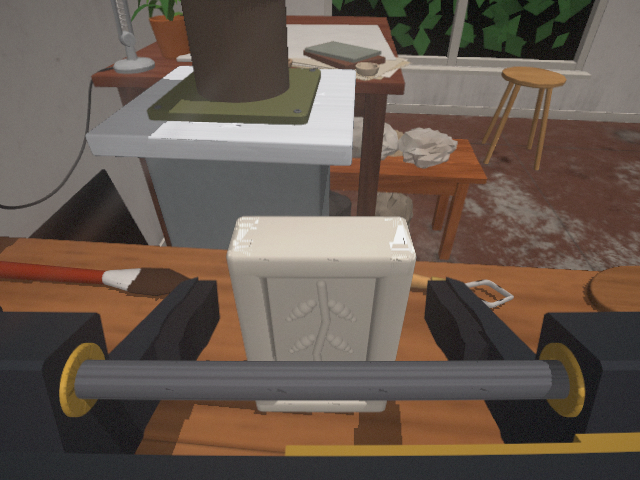

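The mould stands upright and free between the open fingers (top edge about rows 217 to 262, columns 230 to 412). I'll rise clear, turn the tool down, and look again.

Call:
send_rows --targets '[[[0.47,0,-0.17,0,0,0],[0.94,0,-0.34,0,0,0],[0.94,0,-0.34,0,0,0],[0.94,0,-0.34,0,0,0],[0.94,0,-0.34,0,0,0],[0.94,0,-0.34,0,0,0],[0,0,0,0,-1,0],[0,0,0,0,-1,0],[0,0,0,0,-1,0],[0,0,0,0,-1,0],[0,0,0,0,-1,0],[0,0,0,0,-1,0]]]'

```text
t: 15.85
ee_pos: [0.45, 0.1502, 0.2346]
orientation: [-0.039, 0.92, -0.015, -0.389]
ft_force: [-0.4, 0.4, 0.3]
finger_gap: 0.088
gripper_force: 0.0
```

Call:
send_rows --targets '[[[0,0,0,0,-1,0],[0,0,0,0,-1,0],[0,0,0,0,-1,0],[0,0,0,0,-1,0],[0,0,0,0,-1,0],[0,0,0,0,-1,0],[0,0,0,0,-1,0],[0,0,0,0,-1,0],[0,0,0,0,-1,0],[0,0,0,0,-1,0],[0,0,0,0,-1,0],[0,0,0,0,-0.5,0]]]'

```text
t: 17.05
ee_pos: [0.4487, 0.15, 0.2347]
orientation: [-0.042, 0.999, 0.001, 0.001]
ft_force: [0.6, -0.2, 0.4]
finger_gap: 0.0883
gripper_force: 0.0
```

Call:
send_rows --targets '[[[0,0,-0.5,0,0,1],[0,0,-0.5,0,0,1],[0,0,-0.5,0,0,1],[0,0,-0.5,0,0,1],[0,0,0,0,0,1],[0,0,0,0,0,1],[0,0,0,0,0,1],[0,0,0,0,0,1],[0,0,0,0,0,1],[0,0,0,0,0,1],[0,0,0,0,0,1],[0,0,0,0,0,1]]]'

```text
t: 18.25
ee_pos: [0.4493, 0.1501, 0.2943]
orientation: [0.369, 0.929, 0.001, -0.001]
ft_force: [-0.4, -0.9, 0.4]
finger_gap: 0.0881
gripper_force: 0.0
```

```bash
python3 - <<'E'
from h import *
plan([.445,.15,.25],down(4.8))
im=cams.get_image("top");save(im,"t2.png")
s=ctrl.read_state();json.dump({k:np.array(s[k]).tolist() for k in("ee_pos","orientation")},open("w4.json","w"))
w=cams.get_image("wrist");save(w,"w4.png")
for o in ["medium_mould","mould_rack","slot_2"]: print(o,nets.tip_of(o,"wrist"))
im=cv2.imread("pics/t2.png");w=cv2.imread("pics/w4.png")
out=np.zeros((600,800,3),np.uint8);out[:360,:480]=cv2.resize(w,(480,360));out[360:,:]=cv2.resize(im[190:310,120:520],(800,240))
cv2.imwrite("pics/c4.png",out)
E
```

```text
t 18.25 at [0.4493 0.1501 0.2943] F [-0.4 -0.9  0.4] gap 0.0881 q [ 0.01  0.49 -0.65  1.93  0.39  0.85 -0.03]
turn [ 0.   -0.03 10.46] rows>= 11 | shift [ 0.01 -0.14  1.48] rows>= 2
medium_mould [{'xy': [309.3, 173.0], 'score': 0.9}, {'xy': [317.9, 184.6], 'score': 0.55}]
mould_rack [{'xy': [575.1, 70.6], 'score': 0.62}, {'xy': [318.0, 187.6], 'score': 0.18}]
slot_2 [{'xy': [316.4, 186.1], 'score': 0.37}]
```

View pics/c4.png

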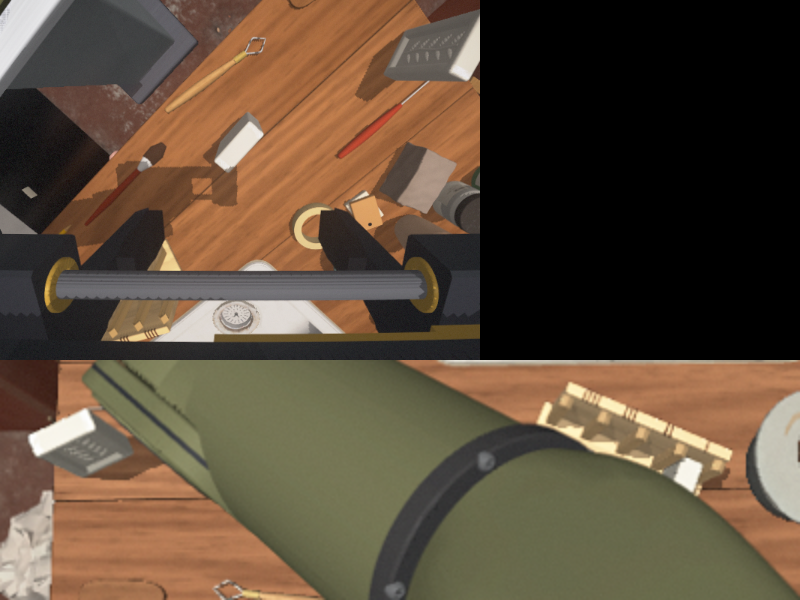

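The mould stands with its top face at about (318,190) in the wrist picture. I'll compute its top rectangle in code, then move to view the rack.

```bash
python3 - <<'E'
from h import *
s=json.load(open("w4.json"));W=extr("wrist",s)
im=cv2.imread("pics/w4.png");c=im[140:240,270:370]
hsv=cv2.cvtColor(c,cv2.COLOR_BGR2HSV)
m=((hsv[...,1]<50)&(hsv[...,2]>205)).astype(np.uint8)
n,l,st,ce=cv2.connectedComponentsWithStats(m);i=1+np.argmax(st[1:,4]);print(st[i])
pts=np.argwhere(l==i)[:,::-1]+[270,140]
w=np.array([onz(p,W,.105)[:2] for p in pts.astype(float)])
r=cv2.minAreaRect((w*1000).astype(np.float32));print(r)
man=np.array([(257,117),(264,133),(222,170),(214,155)])*4/3
w=np.array([onz(p,W,.105)[:2] for p in man]);print(w.round(4),w.mean(0).round(4))
plan([.57,-.20,.33],down(66))
E
```

```text
[  17   22   64   64 1737]
((444.2931213378906, 150.04580688476562), (22.084259033203125, 62.34943771362305), 4.728057384490967)
[[0.4336 0.1891]
 [0.4523 0.1826]
 [0.4508 0.1171]
 [0.4314 0.1232]] [0.442 0.153]
t 18.5 at [0.4498 0.1501 0.2939] F [-0.6 -0.7 -0.3] gap 0.0884 q [ 0.01  0.49 -0.65  1.93  0.39  0.85 -0.02]
turn [ 0.02 -0.02 -4.77] rows>= 5 | shift [-8.41 -9.03 -1.2 ] rows>= 10
```

Call:
send_rows --targets '[[[0,0,-0.1,0,0,-0.95],[0,0,-0.1,0,0,-0.95],[0,0,-0.1,0,0,-0.95],[0,0,-0.1,0,0,-0.95],[0,0,-0.1,0,0,-0.95],[-0.84,-0.9,-0.1,0,0,0],[-0.84,-0.9,-0.1,0,0,0],[-0.84,-0.9,-0.1,0,0,0],[-0.84,-0.9,-0.1,0,0,0],[-0.84,-0.9,-0.1,0,0,0]]]'

```text
t: 19.5
ee_pos: [0.5099, -0.0263, 0.3233]
orientation: [0.209, 0.978, 0.001, -0.001]
ft_force: [0.8, 0.4, 0.6]
finger_gap: 0.088
gripper_force: 0.0
```

Call:
send_rows --targets '[[[-0.84,-0.9,0,0,0,0],[-0.84,-0.9,0,0,0,0],[-0.84,-0.9,0,0,0,0],[-0.84,-0.9,0,0,0,0],[-0.84,-0.9,0,0,0,0],[0,0,0,0,0,0],[0,0,0,0,0,0]]]'

```text
t: 20.2
ee_pos: [0.5691, -0.1999, 0.3222]
orientation: [0.21, 0.978, 0.001, -0.001]
ft_force: [0.3, 0.0, 0.4]
finger_gap: 0.0885
gripper_force: 0.0
```

```bash
python3 - <<'E'
from h import *
plan([.57,-.20,.33],down(66))
s=ctrl.read_state();json.dump({k:np.array(s[k]).tolist() for k in("ee_pos","orientation")},open("w5.json","w"))
save(cams.get_image("wrist"),"w5.png");W=extr("wrist",s)
c=proj([[.4917,-.171,.108]],W)[0];print(c)
im=cv2.imread("pics/w5.png");x0=int(np.clip(c[0]-135,0,370));y0=int(np.clip(c[1]-100,0,280));print(x0,y0)
cv2.imwrite("pics/c5.png",cv2.resize(im[y0:y0+200,x0:x0+266],None,fx=3,fy=3,interpolation=cv2.INTER_CUBIC))
E
```

```text
t 20.2 at [ 0.5691 -0.1999  0.3222] F [0.3 0.  0.4] gap 0.0885 q [ 0.66  0.66 -0.73  1.52  0.47  1.14  0.98]
turn [ 0.03 -0.04 -0.06] rows>= 1 | shift [-0.03  0.01 -0.26] rows>= 1
[315.2091184  101.64631067]
180 1
```

View pics/c5.png

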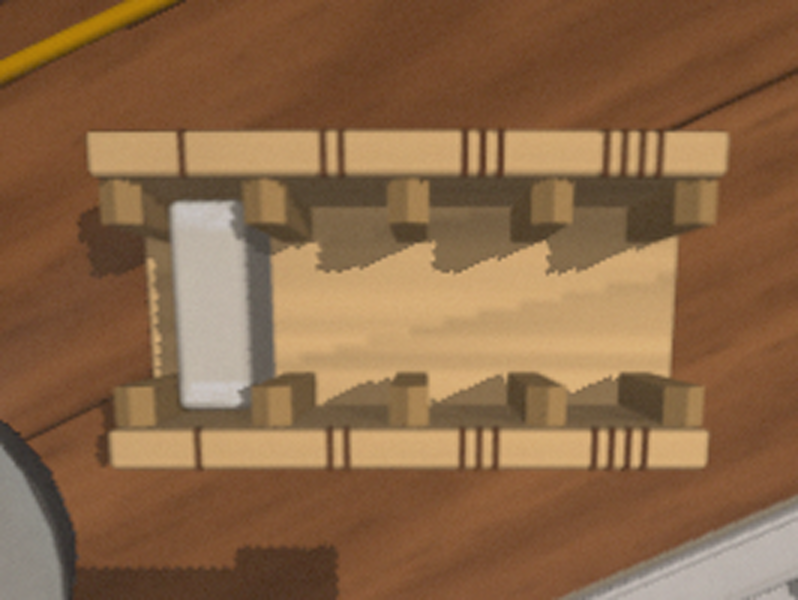

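The crop shows the rack almost square, with cheek corners (88,132), (728,132), (108,468) and (709,468). Slot 2's notches are at 332/339 and slot 3's at 483/479, and both slots are empty. I'll fit the pose.

```bash
python3 - <<'E'
from h import *
s=json.load(open("w5.json"));W=extr("wrist",s)
h=.108
loc=[(-.098,.047,h),(.098,.047,h),(-.098,.035,h),(.098,.035,h),(-.098,-.035,h),(.098,-.035,h),(-.098,-.047,h),(.098,-.047,h)]
uv=[(88,131),(728,131),(92,177),(726,177),(111,430),(707,430),(108,468),(709,468)]
for i,(a,b) in enumerate([(183,200),(332,339),(483,479),(633,620)]):
    x=-.063+.042*i;loc+=[(x,.041,h),(x,-.041,h)];uv+=[(a,153),(b,449)]
uv=[(180+(u+.5)/3-.5,1+(v+.5)/3-.5) for u,v in uv]
I=list(range(len(uv)))
q=fitN(loc,[(I,uv,W)],[.49,-.17,1.15])
q2=fitN(loc,[(I,uv,W)],[.49,-.17,1.15,0])
# with top view corners too
tuv=[(372+(x+.5)/4-.5,195+(y+.5)/4-.5) for x,y in[(132,24),(458,160),(66,194),(401,332)]]
fitN(loc,[([7,6,1,0],tuv,extr("top"))],[.49,-.17,1.15])
c,sn=np.cos(q[2]),np.sin(q[2])
for x in(-.063,-.021,.021):print(x,np.round([q[0]+c*x,q[1]+sn*x],4))
# small mould top centre
m=(180+209/3,1+305/3);print("small",onz(m,W,.074))
plan([.4443,.15,.21],down(4.7))
E
```

```text
xy [ 0.4929 -0.1709] yaw 65.71 z [] res [-10.5   0.3  10.4   0.3 -10.6   0.4  10.    0.4 -10.    0.1  10.    0.
  -7.8   0.9   8.3   0.8   0.    0.5  -0.3   0.4   0.3   0.3   0.1   0.3
   0.1   0.3   0.1   0.3   0.    0.5  -0.2   0.4]
xy [ 0.4922 -0.1708] yaw 65.7 z [-0.02] res [-3.9  2.9  3.9  2.9 -4.2  2.1  3.6  2.1 -4.3 -2.7  4.3 -2.7 -2.3 -2.5
  2.8 -2.6  4.2  2.6  3.3 -2.7  1.7  2.5  1.3 -2.7 -1.3  2.5 -1.1 -2.8
 -4.1  2.6 -3.9 -2.7]
xy [ 0.4917 -0.171 ] yaw 66.41 z [] res [-4.  -1.5  4.5  1.2 -4.1 -1.5  3.8  1.4]
-0.063 [ 0.467  -0.2283]
-0.021 [ 0.4843 -0.19  ]
0.021 [ 0.5016 -0.1517]
small [ 0.46617995 -0.22851714  0.074     ]
t 20.25 at [ 0.5691 -0.1985  0.3226] F [-0.1  0.2  0.2] gap 0.0877 q [ 0.66  0.66 -0.74  1.52  0.47  1.14  0.98]
turn [ 1.00e-02 -5.00e-02  1.53e+01] rows>= 16 | shift [11.92 -3.2   3.75] rows>= 12
```

Call:
send_rows --targets '[[[0,0,0,0,0,0.96],[0,0,0,0,0,0.96],[0,0,0,0,0,0.96],[0,0,0,0,0,0.96],[0,0,0,0,0,0.96],[0,0,0,0,0,0.96],[0,0,0,0,0,0.96],[0,0,0,0,0,0.96],[0,0,0,0,0,0.96],[0,0,0,0,0,0.96],[0,0,0,0,0,0.96],[0,0,0,0,0,0.96]]]'

```text
t: 21.45
ee_pos: [0.5692, -0.1971, 0.323]
orientation: [0.575, 0.818, 0.001, -0.001]
ft_force: [0.1, 0.1, 0.3]
finger_gap: 0.0881
gripper_force: 0.0
```

Call:
send_rows --targets '[[[0,0,0,0,0,0.95],[0,0,0,0,0,0.95],[0,0,0,0,0,0.95],[0,0,0,0,0,0.93],[0.99,-0.27,0.3,0,0,0],[0.99,-0.27,0.3,0,0,0],[0.99,-0.27,0.3,0,0,0],[0.99,-0.27,0.3,0,0,0],[0.99,-0.27,0.3,0,0,0],[0.99,-0.27,0.3,0,0,0]]]'

```text
t: 22.45
ee_pos: [0.5052, -0.0227, 0.2692]
orientation: [0.677, 0.736, 0.001, -0.001]
ft_force: [0.3, 0.6, -0.4]
finger_gap: 0.0879
gripper_force: 0.0
```

Call:
send_rows --targets '[[[0.99,-0.27,0.3,0,0,0],[0.99,-0.27,0.3,0,0,0],[0.99,-0.27,0.3,0,0,0],[0.99,-0.27,0.3,0,0,0],[0.99,-0.27,0.3,0,0,0],[0.99,-0.27,0.3,0,0,0],[0,0,0,0,0,0],[0,0,0,0,0,0]]]'

```text
t: 23.25
ee_pos: [0.4426, 0.1495, 0.2158]
orientation: [0.676, 0.737, 0.0, -0.001]
ft_force: [0.6, -0.3, -0.0]
finger_gap: 0.0882
gripper_force: 0.0
```

```bash
python3 - <<'E'
from h import *
plan([.4443,.15,.089],down(4.7))
s=ctrl.read_state();W=extr("wrist",s)
save(cams.get_image("wrist"),"w6.png");im=cv2.imread("pics/w6.png")
c=proj([[.4443,.15,.105]],W)[0];print(c)
x0,y0=int(max(0,c[0]-120)),int(max(0,c[1]-110));cc=im[y0:y0+220,x0:x0+240]
hsv=cv2.cvtColor(cc,cv2.COLOR_BGR2HSV);m=((hsv[...,1]<50)&(hsv[...,2]>195)).astype(np.uint8)
n,l,st,ce=cv2.connectedComponentsWithStats(m);i=1+np.argmax(st[1:,4]);print(st[i])
w=np.array([onz(p,W,.105)[:2] for p in (np.argwhere(l==i)[:,::-1]+[x0,y0]).astype(float)])
print(cv2.minAreaRect((w*1000).astype(np.float32)))
E
```

```text
t 23.25 at [0.4426 0.1495 0.2158] F [ 0.6 -0.3 -0. ] gap 0.0882 q [-0.18  0.56 -0.37  2.06  0.35  0.58 -0.71]
turn [-0.02 -0.04  0.04] rows>= 1 | shift [0.01 0.06 4.23] rows>= 5
[325.20473804 226.90481341]
[ 104   65   35   90 2958]
((444.81097412109375, 149.89593505859375), (22.544273376464844, 62.65812683105469), 4.861705303192139)
```

Call:
send_rows --targets '[[[0,0.07,0.9,0,0,0.04],[0,0,0.9,0,0,0],[0,0,0.9,0,0,0],[0,0,0.8,0,0,0],[0,0,0.5,0,0,0],[0,0,0.2,0,0,0],[0,0,0,0,0,0],[0,0,0,0,0,0]]]'

```text
t: 24.1
ee_pos: [0.4463, 0.1483, 0.0901]
orientation: [0.679, 0.734, 0.001, -0.001]
ft_force: [-0.6, 1.1, 0.6]
finger_gap: 0.0884
gripper_force: 0.0
```

Call:
send_rows --targets '[[[0,0,0,0,0,0],[0,0,0,0,0,0],[0,0,0,0,0,0],[0,0,0,0,0,0],[0,0,0,0,0,0],[0,0,0,0,0,0],[0,0,0,0,0,0],[0,0,0,0,0,0],[0,0,0,0,0,0],[0,0,0,0,0,0]]]' --hand 1 --squeeze 15

```text
t: 25.1
ee_pos: [0.4457, 0.1485, 0.0894]
orientation: [0.679, 0.734, 0.0, -0.001]
ft_force: [0.2, 0.8, 0.0]
finger_gap: 0.0239
gripper_force: 15.0
```

Call:
send_rows --targets '[[[0,0,0,0,0,0],[0,0,0,0,0,0]]]' --squeeze 35

```text
t: 25.3
ee_pos: [0.4457, 0.1485, 0.0894]
orientation: [0.679, 0.734, 0.0, -0.001]
ft_force: [0.3, 1.0, -0.8]
finger_gap: 0.0235
gripper_force: 35.0
```

```bash
python3 - <<'E'
from h import *
plan([.4843,-.19,.24],down(65.7))
E
```

```text
t 25.3 at [0.4457 0.1485 0.0894] F [ 0.3  1.  -0.8] gap 0.0235 q [-0.32  0.79 -0.16  2.15  0.5   0.23 -0.85]
turn [ 1.000e-02 -3.000e-02 -1.531e+01] rows>= 16 | shift [-5.82 -9.76 -5.02] rows>= 10
```

Call:
send_rows --targets '[[[0,0,-0.4,0,0,0],[0,0,-0.9,0,0,0],[0,0,-1,0,0,0],[0,0,-1,0,0,0],[0,0,-1,0,0,0],[0,0,-0.9,0,0,-0.9],[0,0,0,0,0,-1],[0,0,0,0,0,-1],[0,0,0,0,0,-1],[0,0,0,0,0,-1],[0,0,0,0,0,-1],[0,0,0,0,0,-1]]]'

```text
t: 26.5
ee_pos: [0.4454, 0.1477, 0.2451]
orientation: [0.483, 0.876, 0.0, -0.001]
ft_force: [0.1, 0.2, -2.1]
finger_gap: 0.0237
gripper_force: 35.0
```

Call:
send_rows --targets '[[[0,0,0,0,0,-1],[0,0,0,0,0,-1],[0,0,0,0,0,-1],[0,0,0,0,0,-1],[0,0,0,0,0,-1],[0,0,0,0,0,-1],[0,0,0,0,0,-1],[0,0,0,0,0,-1],[0,0,0,0,0,-0.4],[-0.57,-0.95,0,0,0,0],[-0.57,-0.95,0,0,0,0],[-0.57,-0.95,0,0,0,0]]]'

```text
t: 27.7
ee_pos: [0.4571, 0.0479, 0.245]
orientation: [0.211, 0.978, 0.001, -0.001]
ft_force: [0.7, -1.1, -3.3]
finger_gap: 0.024
gripper_force: 35.0
```

Call:
send_rows --targets '[[[-0.57,-0.95,0,0,0,0],[-0.57,-0.95,0,0,0,0],[-0.57,-0.95,0,0,0,0],[-0.57,-0.95,0,0,0,0],[-0.57,-0.95,0,0,0,0],[-0.57,-0.95,0,0,0,0],[-0.57,-0.95,0,0,0,0],[0,0,0,0,0,0],[0,0,0,0,0,0]]]'

```text
t: 28.6
ee_pos: [0.4837, -0.1826, 0.2443]
orientation: [0.212, 0.977, 0.001, -0.001]
ft_force: [-0.0, -0.3, -1.4]
finger_gap: 0.0235
gripper_force: 35.0
```

```bash
python3 - <<'E'
from h import *
plan([.4858,-.1907,.125+.09],down(65.7))
E
```

```text
t 28.6 at [ 0.4837 -0.1826  0.2443] F [-0.  -0.3 -1.4] gap 0.0235 q [ 0.74  0.65 -0.76  1.88  0.58  0.86  0.82]
turn [ 0.02 -0.04 -0.05] rows>= 1 | shift [-0.18 -0.22  0.98] rows>= 1
```

Call:
send_rows --targets '[[[-0.09,-0.11,0.4,0,-0.04,-0.05],[-0.09,-0.11,0.4,0,0,0],[0,0,0.18,0,0,0],[0,0,0,0,0,0],[0,0,0,0,0,0],[0,0,0,0,0,0]]]'

```text
t: 29.2
ee_pos: [0.4868, -0.1898, 0.2156]
orientation: [0.209, 0.978, 0.001, 0.001]
ft_force: [0.1, -0.5, -1.8]
finger_gap: 0.0235
gripper_force: 35.0
```

```bash
python3 - <<'E'
from h import *
plan([.4858,-.1907,.0974],down(65.7))
E
```

```text
t 29.2 at [ 0.4868 -0.1898  0.2156] F [ 0.1 -0.5 -1.8] gap 0.0235 q [ 0.72  0.69 -0.73  1.9   0.63  0.8   0.8 ]
turn [0.03 0.02 0.05] rows>= 1 | shift [ 0.02 -0.04  3.94] rows>= 4
```

Call:
send_rows --targets '[[[0.02,-0.04,0.3,0,0,0.05],[0,0,0.3,0,0,0],[0,0,0.3,0,0,0],[0,0,0.15,0,0,0],[0,0,0,0,0,0]]]'

```text
t: 29.7
ee_pos: [0.4849, -0.1908, 0.1829]
orientation: [0.211, 0.978, 0.001, -0.0]
ft_force: [-1.0, -0.1, -2.1]
finger_gap: 0.0236
gripper_force: 35.0
```

Call:
send_rows --targets '[[[0,0,0.2,0,0,0],[0,0,0.2,0,0,0],[0,0,0.2,0,0,0],[0,0,0,0,0,0]]]'

```text
t: 30.1
ee_pos: [0.4849, -0.191, 0.165]
orientation: [0.211, 0.978, 0.001, -0.0]
ft_force: [0.0, -0.2, -1.9]
finger_gap: 0.0236
gripper_force: 35.0
```

Call:
send_rows --targets '[[[0,0,0.3,0,0,0],[0,0,0.3,0,0,0],[0,0,0.3,0,0,0],[0,0,0.3,0,0,0],[0,0,0,0,0,0]]]'

```text
t: 30.6
ee_pos: [0.4847, -0.1908, 0.1284]
orientation: [0.211, 0.978, 0.001, -0.001]
ft_force: [-0.4, 0.1, -2.5]
finger_gap: 0.0236
gripper_force: 35.0
```

Call:
send_rows --targets '[[[0,0,0.3,0,0,0],[0,0,0.3,0,0,0],[0,0,0.15,0,0,0],[0,0,0,0,0,0]]]'

```text
t: 31.0
ee_pos: [0.4851, -0.1908, 0.1066]
orientation: [0.211, 0.978, 0.001, 0.0]
ft_force: [-0.3, -0.2, -1.7]
finger_gap: 0.0238
gripper_force: 35.0
```

Call:
send_rows --targets '[[[0,0,0.08,0,0,0],[0,0,0,0,0,0]]]'

```text
t: 31.2
ee_pos: [0.4856, -0.1909, 0.1049]
orientation: [0.211, 0.978, 0.001, 0.001]
ft_force: [-0.7, -0.7, -2.4]
finger_gap: 0.0239
gripper_force: 35.0
```

Call:
send_rows --targets '[[[0,0,0.08,0,0,0],[0,0,0.08,0,0,0],[0,0,0.04,0,0,0],[0,0,0,0,0,0]]]'

```text
t: 31.6
ee_pos: [0.4855, -0.1909, 0.0987]
orientation: [0.211, 0.978, 0.001, 0.001]
ft_force: [1.2, 0.2, -1.3]
finger_gap: 0.0237
gripper_force: 35.0
```

Call:
send_rows --targets '[[[0,0,0.06,0,0,0],[0,0,0,0,0,0]]]'

```text
t: 31.8
ee_pos: [0.4859, -0.1909, 0.0974]
orientation: [0.211, 0.978, 0.001, 0.001]
ft_force: [-0.7, -0.8, 0.1]
finger_gap: 0.0236
gripper_force: 35.0
```

Call:
send_rows --targets '[[[0,0,0.04,0,0,0],[0,0,0,0,0,0]]]'

```text
t: 32.0
ee_pos: [0.4861, -0.191, 0.0974]
orientation: [0.211, 0.978, 0.0, 0.002]
ft_force: [-3.4, 0.5, 12.8]
finger_gap: 0.0236
gripper_force: 35.0
```

Call:
send_rows --targets '[[[0,0,0,0,0,0],[0,0,0,0,0,0]]]' --squeeze 4

```text
t: 32.2
ee_pos: [0.4861, -0.1912, 0.0968]
orientation: [0.211, 0.978, 0.0, 0.001]
ft_force: [-1.4, -1.1, 6.4]
finger_gap: 0.0238
gripper_force: 4.0
```

Call:
send_rows --targets '[[[0,0,0,0,0,0],[0,0,0,0,0,0],[0,0,0,0,0,0],[0,0,0,0,0,0]]]' --hand 0.2

```text
t: 32.6
ee_pos: [0.4856, -0.1908, 0.0958]
orientation: [0.211, 0.978, 0.001, 0.001]
ft_force: [0.3, 0.2, 0.8]
finger_gap: 0.0354
gripper_force: 0.0
```

Call:
send_rows --targets '[[[0,0,-0.5,0,0,0],[0,0,-1,0,0,0],[0,0,-1,0,0,0],[0,0,-1,0,0,0],[0,0,-1,0,0,0.9],[0,0,-1,0,0,1],[0,0,-1,0,0,1],[0,0,-1,0,0,1],[0,0,0,0,0,1],[0,0,0,0,0,1],[0,0,0,0,0,1],[0,0,0,0,0,1]]]'

```text
t: 33.8
ee_pos: [0.485, -0.1911, 0.3208]
orientation: [0.47, 0.883, 0.001, 0.0]
ft_force: [0.1, -0.0, 0.3]
finger_gap: 0.0356
gripper_force: 0.0
```

```bash
python3 - <<'E'
from h import *
plan([.56,.31,.31],down(26.8))
E
```

```text
t 33.8 at [ 0.485  -0.1911  0.3208] F [ 0.1 -0.   0.3] gap 0.0356 q [ 0.71  0.52 -0.67  1.77  0.38  0.98  0.48]
turn [ 0.02 -0.    1.77] rows>= 2 | shift [13.78  9.76  0.36] rows>= 14
```

Call:
send_rows --targets '[[[0,0,0,0,0,0.9],[0,0,0,0,0,0.87],[0.98,0.7,0,0,0,0],[0.98,0.7,0,0,0,0],[0.98,0.7,0,0,0,0],[0.98,0.7,0,0,0,0],[0.98,0.7,0,0,0,0],[0.98,0.7,0,0,0,0],[0.98,0.7,0,0,0,0],[0.98,0.7,0,0,0,0],[0.98,0.7,0,0,0,0],[0.98,0.7,0,0,0,0]]]' --hand -1

```text
t: 35.0
ee_pos: [0.5389, 0.1675, 0.3211]
orientation: [0.523, 0.853, 0.001, 0.0]
ft_force: [0.2, 0.2, -0.4]
finger_gap: 0.0877
gripper_force: 0.0
```

Call:
send_rows --targets '[[[0.98,0.7,0,0,0,0],[0.98,0.7,0,0,0,0],[0.98,0.7,0,0,0,0],[0.98,0.7,0,0,0,0],[0,0,0,0,0,0],[0,0,0,0,0,0]]]'

```text
t: 35.6
ee_pos: [0.5599, 0.3096, 0.3209]
orientation: [0.522, 0.853, 0.0, 0.0]
ft_force: [-1.1, -0.1, -0.1]
finger_gap: 0.088
gripper_force: 0.0
```

```bash
cat > seg.py <<'E'
from h import *
def topface(img,W,guess,z,smax,vmin,box=110):
    c=proj([[*guess,z]],W)[0];x0,y0=int(max(0,c[0]-box)),int(max(0,c[1]-box));cc=img[y0:int(c[1]+box),x0:int(c[0]+box)]
    hsv=cv2.cvtColor(cc,cv2.COLOR_RGB2HSV);m=((hsv[...,1]<smax)&(hsv[...,2]>vmin)).astype(np.uint8)
    n,l,st,ce=cv2.connectedComponentsWithStats(m);i=1+np.argmax(st[1:,4])
    w=np.array([onz(p,W,z)[:2] for p in (np.argwhere(l==i)[:,::-1]+[x0,y0]).astype(float)])
    print("c",c.round(),"stat",st[i].tolist(),cv2.minAreaRect((w*1000).astype(np.float32)))
    return x0,y0,cc
E
python3 - <<'E'
from seg import *
plan([.56,.31,.31],down(26.8))
s=ctrl.read_state();W=extr("wrist",s);im=cams.get_image("wrist");save(im,"w7.png")
print(nets.tip_of("tall_mould","wrist")[:2],nets.find_in("tall_mould","wrist")[:2])
for sm,v in((50,205),(40,220),(60,190)): x0,y0,c=topface(im,W,(.5216,.388),.14,sm,v)
g=cv2.cvtColor(c,cv2.COLOR_RGB2BGR);cv2.imwrite("pics/c7.png",cv2.resize(g,None,fx=2.5,fy=2.5,interpolation=cv2.INTER_CUBIC));print(x0,y0,c.shape)
E
```

```text
t 35.6 at [0.5599 0.3096 0.3209] F [-1.1 -0.1 -0.1] gap 0.088 q [-0.27  0.69 -0.59  1.41  0.39  1.16 -0.44]
turn [0.01 0.   0.07] rows>= 1 | shift [0.01 0.01 0.36] rows>= 1
[{'xy': [325.8, 95.5], 'score': 0.87}] [{'xy': [326.5, 93.2], 'score': 0.76}]
c [324.  93.] stat [97, 51, 31, 84, 2287] ((522.302490234375, 387.9811706542969), (21.956846237182617, 61.91986083984375), 24.597496032714844)
c [324.  93.] stat [97, 52, 30, 83, 2070] ((522.5333862304688, 388.0651550292969), (20.8946590423584, 61.13531494140625), 25.170513153076172)
c [324.  93.] stat [96, 51, 32, 85, 2384] ((522.33349609375, 388.11260986328125), (22.25615692138672, 62.50730514526367), 24.763925552368164)
214 0 (203, 220, 3)
```

```bash
python3 - <<'E'
from h import *
plan([.5223,.3881,.21],down(24.7))
E
```

```text
t 35.75 at [0.5609 0.3072 0.3213] F [-0.3 -0.   0. ] gap 0.0888 q [-0.27  0.69 -0.59  1.41  0.39  1.16 -0.44]
turn [0.02 0.02 0.54] rows>= 1 | shift [ 2.99 -0.04  3.71] rows>= 4
```

Call:
send_rows --targets '[[[0.75,0,0.5,0,0,0.54],[0.75,0,0.8,0,0,0],[0.75,0,0.8,0,0,0],[0.74,0,0.8,0,0,0],[0,0,0.6,0,0,0],[0,0,0,0,0,0],[0,0,0,0,0,0]]]'

```text
t: 36.45
ee_pos: [0.5233, 0.3887, 0.2169]
orientation: [0.54, 0.842, 0.001, 0.001]
ft_force: [0.3, -0.6, -0.9]
finger_gap: 0.0879
gripper_force: 0.0
```

```bash
python3 - <<'E'
from seg import *
for k in range(3):
    s=ctrl.read_state();W=extr("wrist",s);im=cams.get_image("wrist");print(np.round(s["ee_pos"],4),np.round(s["orientation"],4))
    topface(im,W,(.5223,.3881),.14,60,190,130)
save(im,"w8.png")
plan([.5223,.3881,.128],down(24.7))
E
```

```text
[0.5233 0.3887 0.2169] [5.396e-01 8.419e-01 6.000e-04 9.000e-04]
c [320. 245.] stat [111, 78, 40, 81, 3065] ((519.5870361328125, 394.6740417480469), (22.56675910949707, 49.26768493652344), 25.275930404663086)
[0.5237 0.3892 0.2176] [0.5397 0.8419 0.0014 0.0011]
c [319. 245.] stat [111, 78, 39, 81, 3044] ((519.2070922851562, 394.54638671875), (22.31559944152832, 49.50179672241211), 25.369304656982422)
[0.5237 0.3895 0.2179] [0.5396 0.8419 0.0018 0.0011]
c [319. 245.] stat [111, 78, 40, 80, 3018] ((519.3673706054688, 394.54571533203125), (22.536579132080078, 48.913028717041016), 25.082399368286133)
t 36.6 at [0.5236 0.3897 0.218 ] F [-0.  -0.7  0.1] gap 0.0877 q [-0.44  0.8  -0.53  1.5   0.46  0.96 -0.67]
turn [ 0.06 -0.01  0.  ] rows>= 1 | shift [-0.03 -0.06  3.  ] rows>= 3
```

Call:
send_rows --targets '[[[0,-0.03,0.7,0,0,-0.05],[0,0,0.9,0,0,0],[0,0,0.8,0,0,0],[0,0,0.4,0,0,0],[0,0,0.2,0,0,0],[0,0,0,0,0,0],[0,0,0,0,0,0]]]'

```text
t: 37.3
ee_pos: [0.5222, 0.3906, 0.1278]
orientation: [0.537, 0.843, 0.002, 0.001]
ft_force: [0.3, -0.5, -0.8]
finger_gap: 0.0883
gripper_force: 0.0
```

Call:
send_rows --targets '[[[0,0,0,0,0,0],[0,0,0,0,0,0],[0,0,0,0,0,0],[0,0,0,0,0,0],[0,0,0,0,0,0],[0,0,0,0,0,0],[0,0,0,0,0,0],[0,0,0,0,0,0]]]' --hand 0.25 --squeeze 5

```text
t: 38.1
ee_pos: [0.5216, 0.3899, 0.1264]
orientation: [0.537, 0.843, 0.001, 0.0]
ft_force: [0.3, -0.3, -0.8]
finger_gap: 0.0331
gripper_force: 0.0
```

Call:
send_rows --targets '[[[0,0,0,0,0,0],[0,0,0,0,0,0],[0,0,0,0,0,0],[0,0,0,0,0,0],[0,0,0,0,0,0]]]' --hand 1 --squeeze 5

```text
t: 38.6
ee_pos: [0.5217, 0.3899, 0.1265]
orientation: [0.537, 0.843, 0.001, 0.0]
ft_force: [-0.1, -0.0, -1.4]
finger_gap: 0.0241
gripper_force: 5.0
```

Call:
send_rows --targets '[[[0,0,0,0,0,0],[0,0,0,0,0,0]]]' --squeeze 38

```text
t: 38.8
ee_pos: [0.5217, 0.3899, 0.1265]
orientation: [0.537, 0.843, 0.001, 0.0]
ft_force: [0.7, 1.1, 0.1]
finger_gap: 0.0235
gripper_force: 38.0
```

```bash
python3 - <<'E'
from h import *
P=[]
for k in range(4): P.append(ctrl.read_state()["ee_pos"]);cams.get_image("wrist")
P=np.mean(P,0);R=Rn.from_quat(ctrl.read_state()["orientation"]).as_matrix()
print(P,"mould centre in tool mm",(R.T@(np.array([.5222,.3886,.14])-P)*1000).round(1),"yaw",np.degrees(np.arctan2(R[1,1],R[0,1])).round(2),R[:,2].round(4))
plan([.5016,-.1517,.30],down(65.7))
E
```

```text
[0.52165583 0.38992531 0.12650111] mould centre in tool mm [ -1.4  -0.  -13.5] yaw 25.01 [ 0.0017  0.001  -1.    ]
t 39.0 at [0.5217 0.3899 0.1265] F [ 0.1  1.3 -0.1] gap 0.0235 q [-0.46  0.91 -0.48  1.57  0.53  0.79 -0.73]
turn [ 3.000e-02  1.000e-02 -1.017e+01] rows>= 11 | shift [ -6.82 -16.73  -5.78] rows>= 17
```

Call:
send_rows --targets '[[[0,0,-0.3,0,0,0],[0,0,-0.8,0,0,0],[0,0,-1,0,0,0],[0,0,-1,0,0,0],[0,0,-1,0,0,0],[0,0,-1,0,0,0],[0,0,-0.7,0,0,-0.7],[0,0,0,0,0,-1],[0,0,0,0,0,-1],[0,0,0,0,0,-1],[0,0,0,0,0,-1],[0,0,0,0,0,-1]]]'

```text
t: 40.2
ee_pos: [0.5209, 0.3892, 0.3006]
orientation: [0.358, 0.934, 0.0, 0.0]
ft_force: [0.2, -0.3, -3.7]
finger_gap: 0.024
gripper_force: 38.0
```

Call:
send_rows --targets '[[[0,0,0,0,0,-1],[0,0,0,0,0,-1],[0,0,0,0,0,-1],[0,0,0,0,0,-1],[0,0,0,0,0,-0.5],[-0.38,-0.93,0,0,0,0],[-0.38,-0.93,0,0,0,0],[-0.38,-0.93,0,0,0,0],[-0.38,-0.93,0,0,0,0],[-0.38,-0.93,0,0,0,0],[-0.38,-0.93,0,0,0,0],[-0.38,-0.93,0,0,0,0]]]'

```text
t: 41.4
ee_pos: [0.5135, 0.1772, 0.3005]
orientation: [0.209, 0.978, 0.0, 0.001]
ft_force: [0.9, 0.0, -2.0]
finger_gap: 0.0235
gripper_force: 38.0
```

Call:
send_rows --targets '[[[-0.38,-0.93,0,0,0,0],[-0.38,-0.93,0,0,0,0],[-0.38,-0.93,0,0,0,0],[-0.38,-0.93,0,0,0,0],[-0.38,-0.93,0,0,0,0],[-0.38,-0.93,0,0,0,0],[-0.38,-0.93,0,0,0,0],[-0.38,-0.93,0,0,0,0],[-0.38,-0.93,0,0,0,0],[-0.38,-0.93,0,0,0,0],[0,0,0,0,0,0],[0,0,0,0,0,0]]]'

```text
t: 42.6
ee_pos: [0.5033, -0.1229, 0.3001]
orientation: [0.21, 0.978, 0.001, 0.0]
ft_force: [0.1, 0.3, -2.1]
finger_gap: 0.0235
gripper_force: 38.0
```

```bash
python3 - <<'E'
from h import *
plan([.5003,-.1511,.265],down(65.7))
E
```

```text
t 42.6 at [ 0.5033 -0.1229  0.3001] F [ 0.1  0.3 -2.1] gap 0.0235 q [ 0.67  0.59 -0.85  1.8   0.52  0.99  0.75]
turn [0.02 0.01 0.  ] rows>= 1 | shift [-0.3  -0.9   1.17] rows>= 2
```

Call:
send_rows --targets '[[[-0.15,-0.45,0,0,0,0],[-0.15,-0.45,0,0,0,0],[0,0,0.6,0,0,0],[0,0,0.57,0,0,0],[0,0,0,0,0,0],[0,0,0,0,0,0]]]'

```text
t: 43.2
ee_pos: [0.501, -0.1509, 0.2651]
orientation: [0.209, 0.978, 0.001, 0.001]
ft_force: [0.1, -0.1, -2.6]
finger_gap: 0.0236
gripper_force: 38.0
```

```bash
python3 - <<'E'
from h import *
P=[]
for k in range(3): P.append(ctrl.read_state()["ee_pos"]);cams.get_image("wrist")
print(np.mean(P,0))
plan([.5003,-.1511,.1345],down(65.7))
E
```

```text
[ 0.50139447 -0.1507792   0.26545987]
t 43.35 at [ 0.5017 -0.1506  0.2658] F [ 0.2  1.1 -2.8] gap 0.024 q [ 0.7   0.64 -0.82  1.83  0.58  0.92  0.76]
turn [0.03 0.04 0.03] rows>= 1 | shift [ 0.03 -0.03  4.38] rows>= 5
```

Small correction, then I'll lower in stages.

Call:
send_rows --targets '[[[0.03,-0.02,0.3,0,0.03,0.03],[0,0,0.3,0,0,0],[0,0,0.3,0,0,0],[0,0,0.2,0,0,0],[0,0,0,0,0,0]]]'

```text
t: 43.85
ee_pos: [0.4992, -0.1507, 0.2307]
orientation: [0.21, 0.978, 0.001, -0.002]
ft_force: [0.6, 0.3, -2.9]
finger_gap: 0.024
gripper_force: 38.0
```

Call:
send_rows --targets '[[[0,0,0.2,0,0,0],[0,0,0.2,0,0,0],[0,0,0.2,0,0,0],[0,0,0,0,0,0]]]'

```text
t: 44.25
ee_pos: [0.4994, -0.1507, 0.213]
orientation: [0.21, 0.978, 0.001, -0.001]
ft_force: [-0.3, 0.4, -2.9]
finger_gap: 0.0234
gripper_force: 38.0
```

Call:
send_rows --targets '[[[0,0,0.3,0,0,0],[0,0,0.3,0,0,0],[0,0,0.3,0,0,0],[0,0,0.3,0,0,0],[0,0,0,0,0,0]]]'

```text
t: 44.75
ee_pos: [0.499, -0.1506, 0.1764]
orientation: [0.21, 0.978, 0.001, -0.002]
ft_force: [-0.6, 1.0, -4.1]
finger_gap: 0.0236
gripper_force: 38.0
```

Call:
send_rows --targets '[[[0,0,0.3,0,0,0],[0,0,0.3,0,0,0],[0,0,0.3,0,0,0],[0,0,0.25,0,0,0],[0,0,0.1,0,0,0],[0,0,0,0,0,0]]]'

```text
t: 45.35
ee_pos: [0.4997, -0.1505, 0.1399]
orientation: [0.21, 0.978, 0.001, -0.001]
ft_force: [-0.2, 0.2, -3.2]
finger_gap: 0.0239
gripper_force: 38.0
```

Call:
send_rows --targets '[[[0,0,0.08,0,0,0],[0,0,0,0,0,0]]]'

```text
t: 45.55
ee_pos: [0.5, -0.1506, 0.138]
orientation: [0.211, 0.978, 0.001, -0.0]
ft_force: [0.1, 0.1, -2.3]
finger_gap: 0.0237
gripper_force: 38.0
```

Call:
send_rows --targets '[[[0,0,0.05,0,0,0],[0,0,0,0,0,0]]]'

```text
t: 45.75
ee_pos: [0.5, -0.1506, 0.1365]
orientation: [0.211, 0.978, 0.001, -0.0]
ft_force: [0.1, -0.3, -3.2]
finger_gap: 0.0234
gripper_force: 38.0
```

Call:
send_rows --targets '[[[0,0,0.06,0,0,0],[0,0,0,0,0,0]]]'

```text
t: 45.95
ee_pos: [0.4998, -0.1506, 0.1345]
orientation: [0.211, 0.978, 0.001, -0.0]
ft_force: [0.5, -0.6, -2.9]
finger_gap: 0.0237
gripper_force: 38.0
```

Call:
send_rows --targets '[[[0,0,0.04,0,0,0],[0,0,0,0,0,0]]]'

```text
t: 46.15
ee_pos: [0.5, -0.1504, 0.1344]
orientation: [0.21, 0.978, 0.001, -0.0]
ft_force: [-3.0, -0.1, 5.7]
finger_gap: 0.0234
gripper_force: 38.0
```

The mould is on the floor at the expected height. I'll ease off, release and rise.

Call:
send_rows --targets '[[[0,0,0,0,0,0],[0,0,0,0,0,0]]]' --squeeze 4

```text
t: 46.35
ee_pos: [0.5001, -0.1503, 0.1344]
orientation: [0.21, 0.978, 0.001, 0.0]
ft_force: [-2.8, -0.5, 4.3]
finger_gap: 0.0241
gripper_force: 4.0
```

Call:
send_rows --targets '[[[0,0,0,0,0,0],[0,0,0,0,0,0],[0,0,0,0,0,0],[0,0,0,0,0,0]]]' --hand 0.2

```text
t: 46.75
ee_pos: [0.5, -0.1505, 0.1335]
orientation: [0.211, 0.978, 0.001, -0.0]
ft_force: [-0.1, 0.5, 0.2]
finger_gap: 0.0353
gripper_force: 0.0
```

Call:
send_rows --targets '[[[0,0,-0.4,0,0,0],[0,0,-0.8,0,0,0],[0,0,-1,0,0,0],[0,0,-1,0,0,0],[0,0,-1,0,0,0],[0,0,-1,0,0,0],[0,0,-1,0,0,0],[-1,0,0,0,0,0],[-1,0,0,0,0,0],[-1,0,0,0,0,0],[0,0,0,0,0,0],[0,0,0,0,0,0]]]'

```text
t: 47.95
ee_pos: [0.5817, -0.1874, 0.3196]
orientation: [0.21, 0.978, 0.001, -0.001]
ft_force: [0.1, 0.7, 0.5]
finger_gap: 0.0354
gripper_force: 0.0
```

```bash
python3 - <<'E'
from h import *
plan([.5003,-.1511,.35])
im=cams.get_image("wrist");save(im,"w9.png");t=cams.get_image("top");save(t,"t9.png")
out=np.zeros((600,800,3),np.uint8);out[:480,:640]=im;out=cv2.resize(im[:340],(800,425))
b=cv2.resize(t[190:280,330:640],(600,174));o=np.zeros((600,800,3),np.uint8);o[:425]=out;o[426:,:600]=b;save(o,"c9.png")
E
```

```text
t 47.95 at [ 0.5817 -0.1874  0.3196] F [0.1 0.7 0.5] gap 0.0354 q [ 0.67  0.7  -0.83  1.5   0.53  1.18  0.91]
turn [0. 0. 0.] rows>= 0 | shift [ 2.97 -0.01 -1.01] rows>= 3
```

View pics/c9.png

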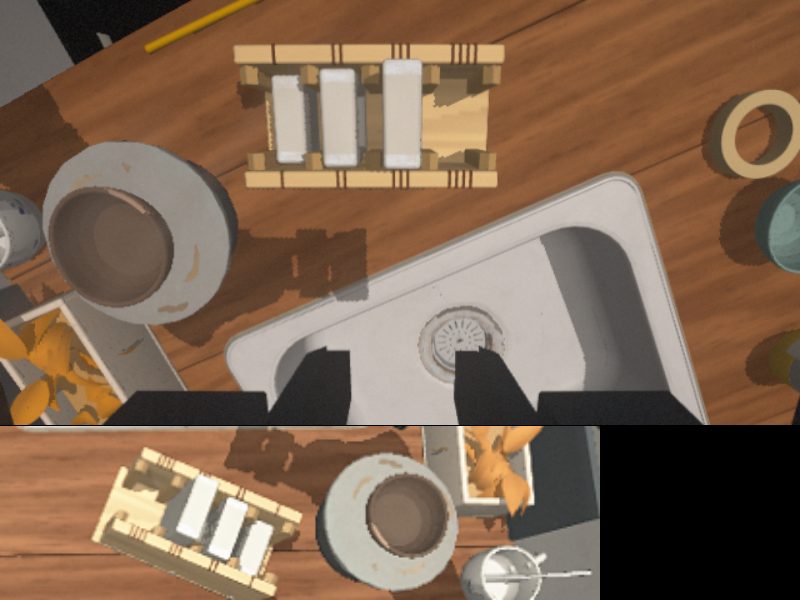

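The picture shows the small (288,120), medium (338,118) and tall (403,113) moulds seated in slots 1, 2 and 3, with the hand clear of everything.

```bash
python3 -c "
from bench import ctrl
print(ctrl.hand_in())"
```

```text
the job is handed in; nothing more can be done
None
```

I stood the medium mould in slot 2 and then the tall mould in slot 3; both rest on the slot floor and are released, the last picture shows the small mould still in slot 1, and I handed the job in at about 48 s.

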